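# Close up the punch chest

## Robot

A 6-joint arm with a two-finger parallel gripper is mounted at the origin on the work surface. World frame = base frame: x ahead of the robot, y to its left, z up, the work surface at z = 0. Lengths are in m, angles in rad, forces in N, time in s.
With the tool pointing down it reaches from about 0.35 to 0.975 m from the base axis. Payload 7.1 kg.
Tool frame: the origin (TCP) lies midway between the tips of the shut fingers; the grasp point (between the pads) lies 19 mm behind it; z points along the fingers, y is the line along which they close (so a half turn about z gives the same grasp; the last joint's range is limited). The gripper opens to 88 mm and grips with 3 to 60 N. Pads are 20 mm wide; open, the fingers measure 115 mm over their backs; the gripper's body (75 mm by 178 mm) begins 61 mm behind the grasp point.
Start: joints at [-0.019, 0.423, 1.63, -0, 1.089, -0.019], TCP at [0.625, 0, 0.223] pointing down, gripper open.
Joint ranges: [-3, 3], [-0.9, 2.11], [0.09, 2.58], [-1.31, 4.45], [0.11, 2.69], [-2.54, 2.54]. Speed limits (rad/s): [2.39, 2.39, 3.01, 3.14, 3.14, 3.14].

## Interface

Orientations are given as a unit quaternion [w, x, y, z].
In Python, from workcell import status, grab_frame, r gives the robot as it stands. The module is installed in compiled form; this text tells all that it offers.
- The arm moves only by the tool step_arm, never from a script. Its argument "plan" is a list of rows, each a list of 3 entries, a list of its own where there are three numbers: the shift along the tool's x, y, z in m, then the turn, a rotation vector about the tool's x, y, z in degrees, then the finger opening in m, from 0 to 0.0878. In form: [[[x, y, z], [rx, ry, rz], jaw], ...]. A call has 1 to 8 rows; each row shifts and turns the commanded pose from where the row before left it, along the tool's axes as they then stand; what a row does not reach is not made up. A row lasts 1/8 s, in which the tool goes at most 62.5 mm and 10.7 degrees, less where a joint would pass 70% of its speed; a pose out of reach is approached as far as the arm can. A call with a gripper value outside its range is refused whole. The fingers move at their own pace and stop on an object; the grip force is fixed at half the most. Time passes only in rows, so rows that do not move let the fingers close. It gives the time, the measured TCP pose, the force, the opening and the grip force at its end, in the units of the state.
- status.read_state(): the state, without advancing time (a new reading comes with each control period).
- grab_frame(name): name is "scene" or "side" or "wrist"; returns a dict with "frame" (400x640x3 uint8, red, green, blue), "K" (3x3 intrinsics, pixels), "k1" (the pictures are not rectified: a ray, as slopes to the right and down, at radius r is drawn at 1 + k1 r^2 times it, then the intrinsics apply), "R" (3x3) and "t" (3): a world point X has camera coordinates R X + t. Camera axes: x right, y down, z forward; pixel columns grow to the right and rows downward; lengths in m; the calibration is good to about 2 mm. A picture is of the moment at which its call begins. There is no depth.
- r.job_done(): hands the job in; it is judged then, once.
The state is a dict: "clock": time; "joint_positions": joint angles; "qvel": joint speeds; "joint_torque": joint torques, N m; "tool_pos": TCP position; "eef_rot": TCP orientation; "wrist_force": force on the tool from outside, world axes, zero at the start; "ft_torque": the same for the moment, N m; "width": finger opening in m; "finger_force": force on a finger pad.
Only numpy, scipy, OpenCV 4.12 (cv2) and the standard library are available. Lean on these libraries where they do the work, as an engineer would, in place of code of your own. Each camera call takes 0.05 s, during which the arm holds its last target. There are 200 camera calls.

## Task

The leatherworker's small wooden chest has been left open. Using only pushes with the fingertips or the outside of the fingers, push both of its drawers fully home and swing the lid over, gently, until it lies shut; push the lid on its outer face only, never touching its felt-lined inside. Do not pinch or pick up anything, and leave the things lying in the chest's tray and standing around it where they are.

Things in the scene. Friction and masses are not known exactly. Their poses are not given: they have to be found in the camera images.
- chest: Fixed wooden chest, 170 mm deep (x), 224 wide (y). Origin: centre of its underside, on the bench; +x to its back, +y to its left as the robot sees it. Two drawers side by side in the lower part, fronts facing -x, at x = -85 mm when shut. Its top has a bare ledge 68 mm high (x -85 to -35); behind it an open tray (x -35 to 85), floor 68 mm, rim 102 mm high, which the lid covers.
- left_drawer (a joint): Left drawer (own +y side): how far it stands out towards own -x of the chest, m; 0 is fully home, front flush with the chest. About 2 N of friction (plus 4 N per m/s) hold it where it is left.
- left_drawer_face (a point): Centre of the left drawer's flat front panel, on its outer surface; moves with the drawer. The panel has no handle, is 101 mm wide (y) and 52 mm high, from z = 7.5 to 59.5 mm above the bench; this point is 33.5 mm above the bench and 54.5 mm left of the chest's middle.
- right_drawer (a joint): Right drawer (own -y side): as the left one; 0 is fully home.
- right_drawer_face (a point): Centre of the right drawer's front panel, the same size as the left one, 54.5 mm right of the chest's middle.
- lid (a joint): Lid angle, rad: 0 is shut, lying level on the tray; about 1.57 stands upright on the chest's left rim; over that it leans outward to the left (stop at 1.95). A stiff hinge holds it at any angle (0.5 N m of friction), so it must be pushed all the way down; the lid weighs about 0.28 kg.
- lid_hinge (a point): Middle of the lid's hinge line, which runs along own x of the chest on the left rim of the tray (chest frame x = 25, y = 112, z = 102 mm).
- lid_outer (a point): Point on the lid's outer face (upper face when shut), on its middle line, 150 mm from the hinge line. Axes turn with the lid: z is the outward normal (to the chest's left when upright, up when shut), -y runs from hinge to free edge. Lid 124 mm along the hinge, 224 mm from hinge to free edge; the outer face lies 6.5 mm from the hinge line's plane.
- lid_lining: Grey felt-faced panel 100 x 200 x 3 mm on the lid's inside face (facing the tray): not to be touched. Origin on the lid's inner face, 112 mm from the hinge line.
- folder: Loose bone-white folding tool, flat bar 22 x 140 x 8 mm lying in the tray along the chest's width; origin at the centre of its underside. Leave it.
- wax_tin: Loose round metal tin, 44 mm across and 18 mm high, lying in the tray; origin at the centre of its underside. Leave it.
- dye_bottle: Small loose amber bottle with black cap, 44 mm across and 85 mm high, standing on the bench near the chest; origin at the centre of its underside. Leave it.
- maul: Loose maul standing on its head on the bench near the chest: white head 60 mm across and 70 mm high, dark handle 26 mm across up to 155 mm; origin at the centre of its underside. Leave it.

How it is judged:
At the end, for the whole second after the job is handed in: Both drawers are home to within 3 mm, the lid is down to within 0.03 rad of shut, and the bottle, maul, folder and tin are within 20 mm of where they were (value of joint each of left_drawer, right_drawer below 0.003 m and value of joint lid below 0.03 rad and distance of each of dye_bottle, maul, folder, wax_tin from where it was at the start of the episode below 0.02 m); the robot touches nothing.
It fails at once if the bottle, maul, folder or tin is moved by more than 20 mm or lifted (distance of any of dye_bottle, maul, folder, wax_tin from where it was at the start of the episode above 0.02 m).
It fails at once if the lid's inside is touched (pinched, hooked or pulled) (contact force between the fingers and lid_lining above 1 N).
It fails at once if the lid is slammed (faster than 4 rad/s) (velocity of joint lid below -4 rad/s).
It fails at once if a drawer is slammed (faster than 0.6 m/s) (velocity of joint any of left_drawer, right_drawer below -0.6 m/s).
It fails at once if a drawer is pulled farther open (value of joint any of left_drawer, right_drawer above 0.08 m).
It also fails if it takes over 58 s, if anything falls off the work surface, if the arm or the gripper's body presses on something with over 40 N, if the wrist force passes 120 N, or if a joint passes its speed limit or range.

## Working session

There is one attempt and no reset: what is moved stays moved. The work goes in short steps, Python scripts to look and compute and a tool call to move; the robot and the scene stay as the last step left them, time stands still between calls to the robot, and variables do not carry over. Pictures are saved under pics/ and viewed, at most 10 in all, crops included, and the job is handed in when it is done.

Besides the shell and the picture viewer there is one more tool, called after "Request:" as name(argument=value, ...), one argument or row to a line, values as JSON. step_arm: Moves the arm, as the interface text tells. Its arguments: {"type":"object","properties":{"plan":{"type":"array"}},"required":["plan"]}

```bash
mkdir -p pics
cat > h.py <<'E'
import numpy as np, cv2
from workcell import status, grab_frame, r
def ray(f,u,v):
    K=np.array(f["K"]);k=f["k1"];d=np.array([(u-K[0,2])/K[0,0],(v-K[1,2])/K[1,1]])
    s=d.copy()
    for _ in range(20): s=d/(1+k*(s@s))
    R=np.array(f["R"]);t=np.array(f["t"])
    return -R.T@t, R.T@np.array([s[0],s[1],1])
def onz(f,u,v,z):
    o,d=ray(f,u,v); return o+d*(z-o[2])/d[2]
def tri(f,p,g,q):
    o,d=ray(f,*p);a,e=ray(g,*q)
    s=np.linalg.lstsq(np.c_[d,-e],a-o,rcond=None)[0]
    return (o+d*s[0]+a+e*s[1])/2, np.linalg.norm(o+d*s[0]-a-e*s[1])
def proj(f,X):
    c=np.array(f["R"])@X+np.array(f["t"]);s=c[:2]/c[2];s=s*(1+f["k1"]*(s@s))
    K=np.array(f["K"]);return K[0,0]*s[0]+K[0,2],K[1,1]*s[1]+K[1,2]
E
python3 - <<'E'
from h import *
import pickle
F={n:grab_frame(n) for n in("scene","side","wrist")}
pickle.dump(F,open("F0.pkl","wb"))
for n in F:
    cv2.imwrite(f"pics/{n}0.png",F[n]["frame"][:,:,::-1]); f=F[n]; print(n,-np.array(f["R"]).T@f["t"],f["k1"],np.array(f["K"])[0,0])
print(status.read_state())
E
```

```text
scene [ 1.05297579 -0.23088539  0.74494574] -0.010195586905487832 469.0601646390554
side [ 0.24884777 -0.47097251  0.48476428] -0.025624876743185924 415.827492027984
wrist [0.6237941  0.07346183 0.38494279] -0.05004828932706639 296.2151134640805
{'clock': 0.15, 'joint_positions': array([-1.89915514e-02,  4.23723063e-01,  1.63047763e+00,  2.04836644e-05,
        1.08860723e+00, -1.90117310e-02]), 'qvel': array([-0.00105185, -0.00235088, -0.00320027,  0.00014444, -0.00025318,
       -0.00018919]), 'joint_torque': array([ 9.52650989e-04, -5.44981134e+01, -2.73919362e+01,  6.45430083e-02,
        2.04369903e-02, -3.19723256e-05]), 'tool_pos': array([6.24577099e-01, 4.46524628e-05, 2.22058672e-01]), 'eef_rot': array([-4.44038954e-04,  7.07102878e-01,  7.07110423e-01, -4.14885106e-04]), 'wrist_force': array([-0.74301287,  0.39208052,  0.47709331]), 'ft_torque': array([0.02028144, 0.02088152, 0.00639364]), 'finger_force': 0.0, 'width': 0.08771399246456413}
```

View pics/scene0.png

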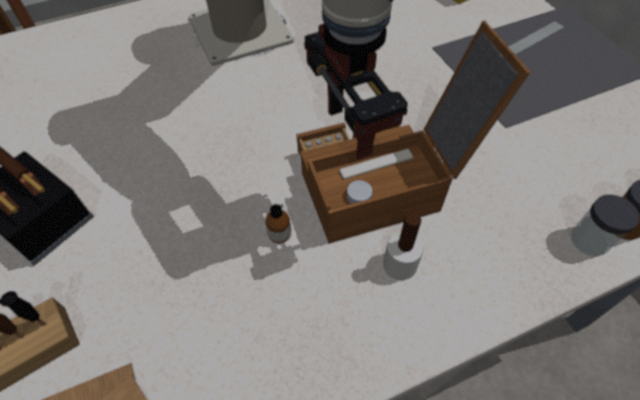

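View pics/side0.png

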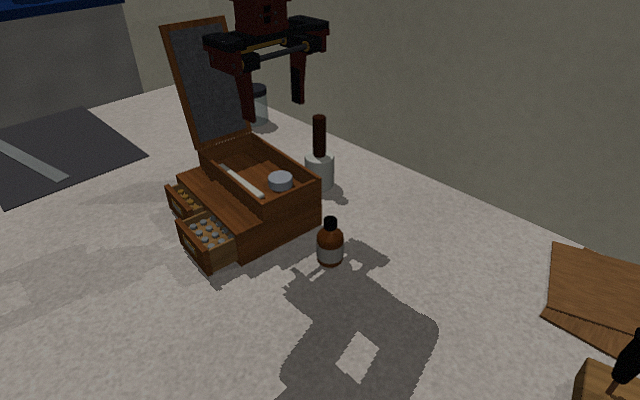

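The scene view shows the chest at about (300–450, 120–240) with the lid leaning up and right to (485, 25)–(525, 70), the bottle at (278, 225) and the maul at (405, 250). The side view shows the drawers at (185, 200) and (208, 240). I'll enlarge both views to pick corners.

Run:
```python
import pickle,cv2
F=pickle.load(open("F0.pkl","rb"))
def c(n,x0,x1,y0,y1,s):
    im=cv2.resize(F[n]["frame"][y0:y1,x0:x1,::-1],None,fx=s,fy=s,interpolation=cv2.INTER_CUBIC)
    for x in range((x0+19)//20*20,x1,20):
        cv2.putText(im,str(x),(int((x-x0)*s),8),0,.33,(0,255,255),1); cv2.line(im,(int((x-x0)*s),10),(int((x-x0)*s),16),(0,255,255),1)
    for y in range((y0+19)//20*20,y1,20): cv2.putText(im,"-"+str(y),(0,int((y-y0)*s)+4),0,.33,(0,255,255),1)
    return im
cv2.imwrite("pics/sc.png",c("scene",260,530,20,280,2.3)); cv2.imwrite("pics/si.png",c("side",155,355,10,290,2.1))
cv2.imwrite("pics/si2.png",c("side",155,355,110,285,3.4))
```

```text
(no output)
```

View pics/sc.png

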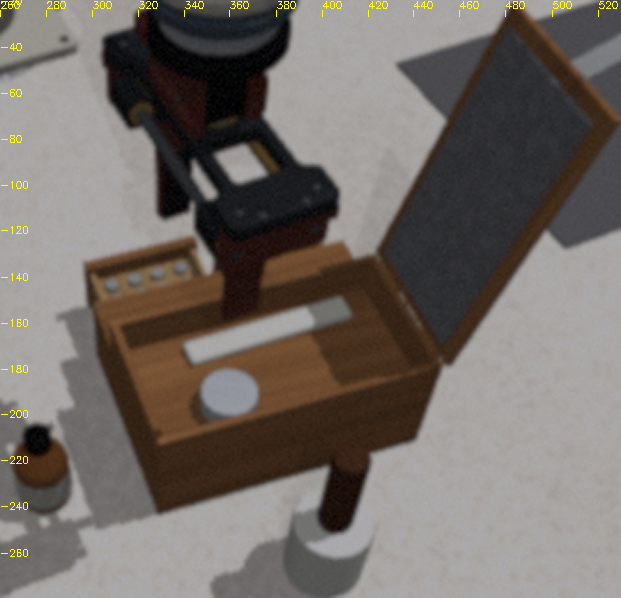

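View pics/si2.png

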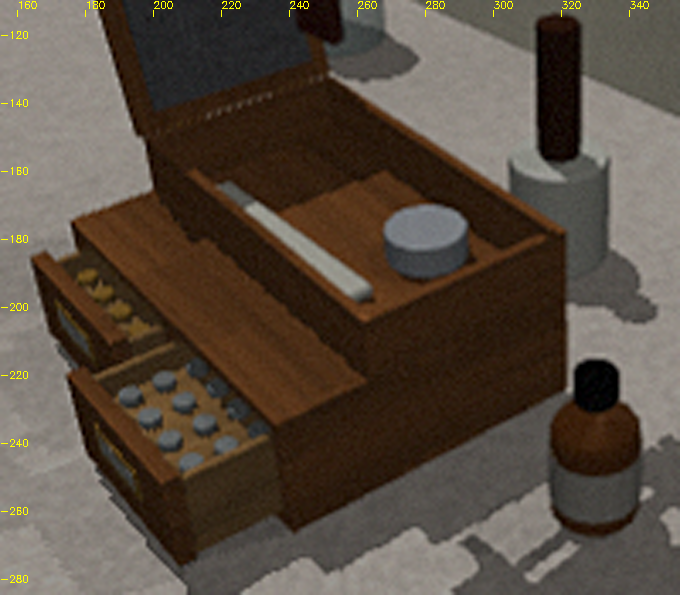

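The crops give corners. Scene: rim at (328,211), (452,177), (309,161), lid free edge at (483,25) and (529,73). Side: rim at (262,203), (321,178), ledge at (238,234), drawer front corners at (208,251), (176,219) and (165,186). Next I'll fit the chest pose.

```bash
cat > fit.py <<'E'
from h import *
import pickle
from scipy.optimize import least_squares
F=pickle.load(open("F0.pkl","rb"));S,D=F["scene"],F["side"]
P=[(S,328.3,211.3,85,-112,102),(S,328.7,242.6,85,-112,0),(S,451.7,177.4,85,112,102),(S,440.4,211.3,85,112,0),(S,308.7,161.3,-35,-112,102),
(D,262.4,203.5,-35,-112,102),(D,321.2,178.5,85,-112,102),(D,321.2,224.1,85,-112,0),(D,238.2,234.4,-85,-112,68),(D,242,265.9,-85,-112,0),(D,176.2,175.3,-85,112,68)]
T=lambda p,X:np.array([p[0]+np.cos(p[2])*X[0]-np.sin(p[2])*X[1],p[1]+np.sin(p[2])*X[0]+np.cos(p[2])*X[1],X[2]])
res=lambda p:np.concatenate([np.subtract(proj(f,T(p,np.array(X)/1e3)),(u,v)) for f,u,v,*X in P])
s=least_squares(res,[.66,0,0],loss="soft_l1");p=s.x
E
python3 - <<'E'
from fit import *
print(p,np.degrees(p[2]));print(res(p).reshape(-1,2).round(1).tolist())
c,sn=np.cos(p[2]),np.sin(p[2]);R=np.array([[c,sn],[-sn,c]])
loc=lambda X:np.r_[R@(X[:2]-p[:2]),X[2]].round(4)
for n,u,v,z in[("R tr",208.5,250.6,.0595),("R br",210,275.6,.0075),("R tl",175.6,219.4,.0595),("L tl",164.7,185.6,.0595),("L tr",188,210.6,.0595)]:print(n,loc(onz(D,u,v,z)))
for a,b in[((482.6,25.2),(165/1,22)),((528.7,72.6),(226,16))]:
    X,g=tri(S,a,D,b);print("lid",X,loc(X),g)
print("bottle",onz(D,330,263,0),onz(S,278,238,0)); print("maul",onz(D,319,187,.0),onz(S,402,268,0))
print("maul top",onz(S,412,219,.155),onz(D,319,117,.155))
E
```

```text
[ 0.59913449  0.06529517 -0.09279643] -5.316843943192218
[[0.3, 2.4], [-0.4, 1.8], [0.1, 0.7], [-0.5, -0.5], [-2.4, -1.2], [-0.1, 0.1], [0.3, -2.2], [0.4, -1.2], [-1.5, -0.2], [-0.2, 0.2], [-1.7, -0.9]]
R tr [-0.132  -0.1079  0.0595]
R br [-0.1369 -0.1047  0.0075]
R tl [-0.1376 -0.0056  0.0595]
L tl [-0.1106  0.1012  0.0595]
L tr [-0.1116  0.0032  0.0595]
lid [0.59137621 0.23362721 0.31996435] [-0.0233  0.1669  0.32  ] 0.0030630522475902115
lid [0.70640992 0.2269928  0.31625792] [0.0918 0.1709 0.3163] 0.005380818263664765
bottle [ 0.60884204 -0.13629945  0.        ] [ 0.62331637 -0.13265054  0.        ]
maul [0.75362617 0.03196052 0.        ] [0.76952583 0.04403038 0.        ]
maul top [0.76423761 0.04028329 0.155     ] [0.75798136 0.03485267 0.155     ]
```

Request:
step_arm(
  plan=[
    [[0.005,-0.036,0],[0,0,0],0],
    [[0.005,-0.036,0],[0,0,0],0],
    [[0.005,-0.036,0],[0,0,0],0],
    [[0.005,-0.036,0],[0,0,0],0],
    [[0.005,-0.036,0],[0,0,0],0],
    [[0.003,-0.034,0],[0,0,0],0],
    [[0,0,0],[0,0,5.3],0],
    [[0,0,0],[0,0,0],0],
  ],
)

```text
clock: 1.15
tool_pos: [0.4109, 0.0281, 0.2228]
eef_rot: [0.0, 0.739, 0.674, 0.0]
wrist_force: [0.0, -0.1, 0.8]
width: 0.0113
finger_force: 0.0
```

Request:
step_arm(
  plan=[
    [[0,0,0.036],[0,0,0],0],
    [[0,0,0.036],[0,0,0],0],
    [[0,0,0.036],[0,0,0],0],
    [[0,0,0.036],[0,0,0],0],
    [[0,0,0.036],[0,0,0],0],
    [[0,0.01,0],[0,0,0],0],
    [[0,0,0],[0,0,0],0],
  ],
)

```text
clock: 2.02
tool_pos: [0.423, 0.0271, 0.0434]
eef_rot: [0.001, 0.739, 0.674, 0.001]
wrist_force: [0.4, -0.1, 0.6]
width: 0.0006
finger_force: 0.0
```

Run:
```python
from h import *
f=grab_frame("side");im=f["frame"][110:285,120:355,::-1]
cv2.imwrite("pics/a.png",cv2.resize(im,None,fx=3,fy=3))
```

```text
(no output)
```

View pics/a.png

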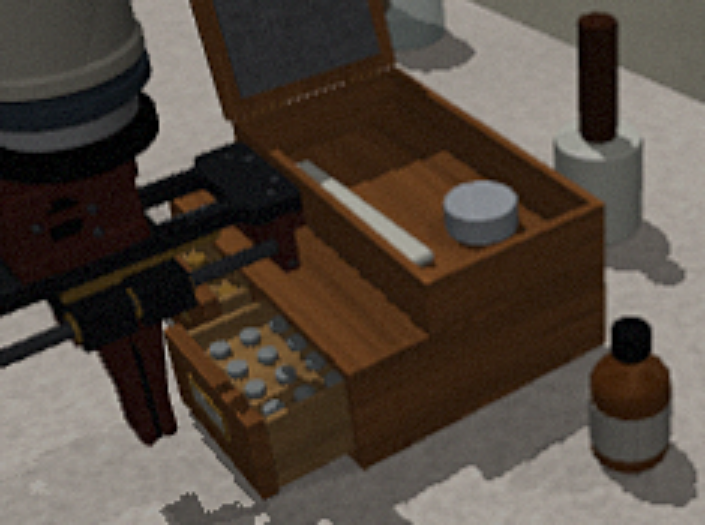

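The closed fingertips at (155, 440) stand just in front of the middle of the right drawer's face, with clearance. The gripper body clears the tray. I'll push now.

Request:
step_arm(
  plan=[
    [[0,0.01,-0.005],[0,0,0],0],
    [[0,0.01,0],[0,0,0],0],
    [[0,0.01,0],[0,0,0],0],
    [[0,0.01,0],[0,0,0],0],
    [[0,0.01,0],[0,0,0],0],
    [[0,0.008,0],[0,0,0],0],
  ],
)

```text
clock: 2.82
tool_pos: [0.4791, 0.0216, 0.0475]
eef_rot: [-0.0, 0.739, 0.674, -0.0]
wrist_force: [-2.1, -1.2, 2.2]
width: 0.0006
finger_force: 1.1
```

Request:
step_arm(
  plan=[
    [[0,0.006,0],[0,0,0],0],
    [[0,0.005,0],[0,0,0],0],
    [[0,0,0],[0,0,0],0],
  ],
)

```text
clock: 3.2
tool_pos: [0.4904, 0.0208, 0.0477]
eef_rot: [0.0, 0.739, 0.674, 0.0]
wrist_force: [0.5, -0.2, -0.4]
width: 0.0005
finger_force: 0.0
```

Request:
step_arm(
  plan=[
    [[0,0.004,0],[0,0,0],0],
    [[0,0.004,0],[0,0,0],0],
  ],
)

```text
clock: 3.45
tool_pos: [0.4975, 0.02, 0.0476]
eef_rot: [-0.0, 0.739, 0.674, -0.0]
wrist_force: [-3.0, -1.4, 0.5]
width: 0.0007
finger_force: 1.1
```

Request:
step_arm(
  plan=[
    [[0,0.003,0],[0,0,0],0],
    [[0,0.003,0],[0,0,0],0],
  ],
)

```text
clock: 3.7
tool_pos: [0.4993, 0.0197, 0.0471]
eef_rot: [-0.003, 0.739, 0.673, -0.003]
wrist_force: [-16.8, 3.4, 11.3]
width: 0.0008
finger_force: 8.9
```

Request:
step_arm(
  plan=[
    [[0,-0.025,0],[0,0,0],0],
    [[0,-0.025,0],[0,0,0],0],
    [[0,-0.022,0],[0,0,0],0],
    [[0.036,0,0],[0,0,0],0],
    [[0.036,0,0],[0,0,0],0],
    [[0.037,0,0],[0,0,0],0],
    [[0,0,0],[0,0,0],0],
  ],
)

```text
clock: 4.58
tool_pos: [0.4435, 0.1367, 0.048]
eef_rot: [0.001, 0.738, 0.675, 0.001]
wrist_force: [-0.3, -0.5, 0.7]
width: 0.0003
finger_force: 0.0
```

Request:
step_arm(
  plan=[
    [[0,0.012,0],[0,0,0],0],
    [[0,0.012,0],[0,0,0],0],
    [[0,0.012,0],[0,0,0],0],
    [[0,0.01,0],[0,0,0],0],
    [[0,0.008,0],[0,0,0],0],
  ],
)

```text
clock: 5.2
tool_pos: [0.4958, 0.129, 0.0475]
eef_rot: [-0.0, 0.739, 0.673, -0.001]
wrist_force: [-2.3, -1.7, 1.0]
width: 0.0003
finger_force: 1.1
```

Request:
step_arm(
  plan=[
    [[0,0.006,0],[0,0,0],0],
    [[0,0.005,0],[0,0,0],0],
    [[0,0.003,0],[0,0,0],0],
  ],
)

```text
clock: 5.58
tool_pos: [0.5097, 0.1283, 0.0475]
eef_rot: [-0.0, 0.739, 0.674, -0.0]
wrist_force: [-2.8, -1.4, -0.7]
width: 0.0004
finger_force: 1.0
```

Request:
step_arm(
  plan=[
    [[0,0.003,0],[0,0,0],0],
    [[0,0.001,0],[0,0,0],0],
  ],
)

```text
clock: 5.82
tool_pos: [0.5107, 0.1281, 0.0474]
eef_rot: [-0.002, 0.739, 0.673, -0.002]
wrist_force: [-13.3, 3.2, 9.0]
width: 0.0005
finger_force: 6.6
```

Both drawers met their stops. Next I'll retract, rise and go around to the left of the lid.

Request:
step_arm(
  plan=[
    [[0,-0.022,0],[0,0,0],0],
    [[0,-0.022,0],[0,0,0],0],
    [[0,-0.022,0],[0,0,0],0],
    [[0,0,-0.042],[0,0,0],0],
    [[0,0,-0.042],[0,0,0],0],
    [[0,0,-0.042],[0,0,0],0],
    [[0,0,-0.042],[0,0,0],0],
    [[0,0,-0.042],[0,0,0],0],
  ],
)

```text
clock: 6.82
tool_pos: [0.4486, 0.1344, 0.2597]
eef_rot: [0.001, 0.739, 0.674, 0.001]
wrist_force: [0.4, 0.0, -0.1]
width: 0.0006
finger_force: 0.0
```

Request:
step_arm(
  plan=[
    [[0,0,-0.042],[0,0,0],0],
    [[0.036,0,0],[0,0,0],0],
    [[0.036,0,0],[0,0,0],0],
    [[0.036,0,0],[0,0,0],0],
    [[0.036,0,0],[0,0,0],0],
    [[0.036,0,0],[0,0,0],0],
    [[0.036,0,0],[0,0,0],0],
    [[0,0,0],[0,0,0],0],
  ],
)

```text
clock: 7.82
tool_pos: [0.4682, 0.3515, 0.2998]
eef_rot: [-0.0, 0.738, 0.675, 0.001]
wrist_force: [0.4, 0.5, 0.1]
width: -0.0001
finger_force: 0.0
```

Run:
```python
from fit import *
s=status.read_state();t=np.array(s["tool_pos"]);print(t,s["clock"])
d=t[:2]-p[:2];c,n=np.cos(p[2]),np.sin(p[2]);print("local",c*d[0]+n*d[1],-n*d[0]+c*d[1])
a=grab_frame("scene")["frame"][0:280,250:570,::-1];b=grab_frame("side")["frame"][0:280,100:355,::-1]
cv2.imwrite("pics/b.png",cv2.resize(np.hstack([a,b]),None,fx=1.38,fy=1.38))
```

```text
[0.46822654 0.35147822 0.29982264] 7.825
local -0.15686338689384427 0.2728213872120066
```

View pics/b.png

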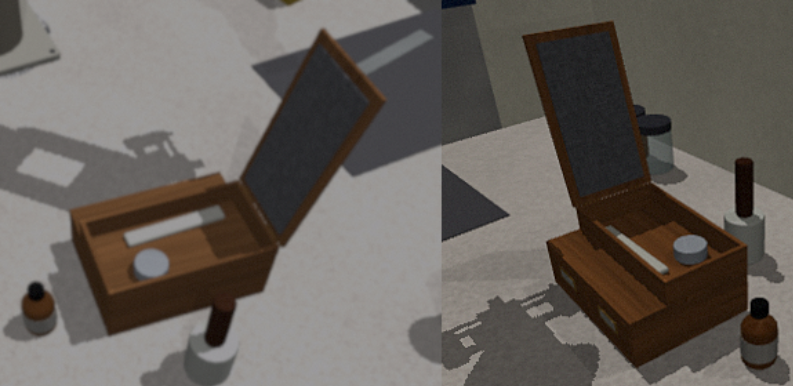

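Both drawers are flush, the bottle, maul, tin and folder are undisturbed, and the lid is as it was. I'll move alongside the lid's outer face.

Request:
step_arm(
  plan=[
    [[0,0.036,0],[0,0,0],0],
    [[0,0.036,0],[0,0,0],0],
    [[0,0.036,0],[0,0,0],0],
    [[0,0.036,0],[0,0,0],0],
    [[0,0.037,0],[0,0,0],0],
    [[-0.02,0,0],[0,0,0],0],
    [[-0.02,0,0],[0,0,0],0],
    [[-0.02,0,0],[0,0,0],0],
  ],
)

```text
clock: 8.93
tool_pos: [0.6415, 0.2709, 0.3001]
eef_rot: [0.0, 0.739, 0.674, -0.0]
wrist_force: [-0.5, -0.4, 0.0]
width: 0.0004
finger_force: 0.0
```

Request:
step_arm(
  plan=[
    [[-0.01,0,0],[0,0,0],0],
    [[-0.01,0,0],[0,0,0],0],
    [[-0.01,0,0],[0,0,0],0],
    [[-0.01,0,0],[0,0,0],0],
  ],
)

```text
clock: 9.43
tool_pos: [0.6391, 0.2332, 0.3003]
eef_rot: [-0.0, 0.739, 0.674, 0.001]
wrist_force: [-0.2, 2.8, 3.8]
width: 0.0006
finger_force: 1.6
```

Request:
step_arm(
  plan=[
    [[-0.0106,0,0],[0,0,0],0],
    [[-0.0106,0,0],[0,0,0],0],
    [[-0.0106,0,0],[0,0,0],0],
    [[-0.0106,0,0],[0,0,0],0],
  ],
)

```text
clock: 9.93
tool_pos: [0.6348, 0.1899, 0.2995]
eef_rot: [-0.0, 0.739, 0.674, -0.0]
wrist_force: [-0.8, 2.9, 1.9]
width: 0.0006
finger_force: 1.4
```

Request:
step_arm(
  plan=[
    [[-0.0127,0,0.002],[0,0,0],0],
    [[-0.0127,0,0.002],[0,0,0],0],
    [[-0.0127,0,0.002],[0,0,0],0],
    [[-0.0127,0,0.002],[0,0,0],0],
    [[-0.0113,0,0.0055],[0,0,0],0],
    [[-0.0113,0,0.0055],[0,0,0],0],
    [[-0.0113,0,0.0055],[0,0,0],0],
    [[-0.0113,0,0.0055],[0,0,0],0],
  ],
)

```text
clock: 10.92
tool_pos: [0.6259, 0.0942, 0.2692]
eef_rot: [-0.0, 0.739, 0.674, -0.0]
wrist_force: [-0.1, 1.7, 0.8]
width: 0.0006
finger_force: 1.0
```

Run:
```python
from fit import *
s=status.read_state();t=np.array(s["tool_pos"]);print(t,s["clock"],s["wrist_force"])
d=t[:2]-p[:2];c,n=np.cos(p[2]),np.sin(p[2]);print("local",c*d[0]+n*d[1],-n*d[0]+c*d[1])
a=grab_frame("scene")["frame"][0:280,250:570,::-1];b=grab_frame("side")["frame"][0:280,100:355,::-1]
cv2.imwrite("pics/c.png",cv2.resize(np.hstack([a,b]),None,fx=1.38,fy=1.38))
```

```text
[0.62592888 0.09424758 0.26921874] 10.925 [-0.09910743  1.74057954  0.80125034]
local 0.02399627921816788 0.031310702344508425
```

View pics/c.png

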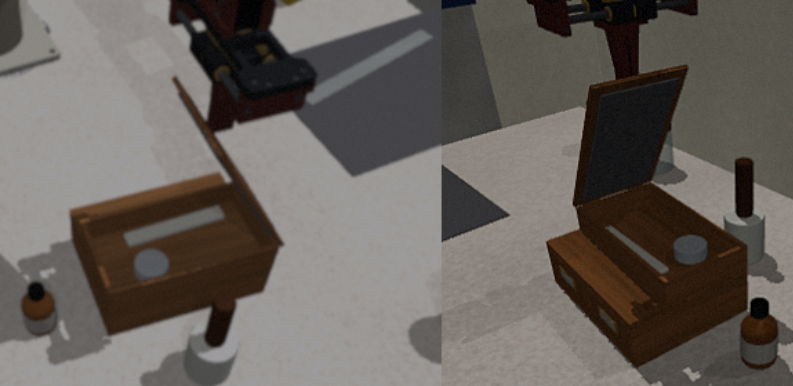

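The lid is at about 60° with the fingertip on its outer face near the free edge. I'll continue along the arc.

Request:
step_arm(
  plan=[
    [[-0.0092,0,0.0081],[0,0,0],0],
    [[-0.0092,0,0.0081],[0,0,0],0],
    [[-0.0092,0,0.0081],[0,0,0],0],
    [[-0.0092,0,0.0081],[0,0,0],0],
    [[-0.0066,0,0.01],[0,0,0],0],
    [[-0.0066,0,0.01],[0,0,0],0],
    [[-0.0066,0,0.01],[0,0,0],0],
    [[-0.0066,0,0.01],[0,0,0],0],
  ],
)

```text
clock: 12.02
tool_pos: [0.6201, 0.0317, 0.1965]
eef_rot: [-0.0, 0.739, 0.674, -0.0]
wrist_force: [0.4, 0.5, 1.3]
width: 0.0005
finger_force: 0.7
```

Request:
step_arm(
  plan=[
    [[-0.0037,0,0.011],[0,0,0],0],
    [[-0.0037,0,0.011],[0,0,0],0],
    [[-0.0037,0,0.011],[0,0,0],0],
    [[-0.0037,0,0.011],[0,0,0],0],
    [[-0.0007,0,0.011],[0,0,0],0],
    [[-0.0007,0,0.011],[0,0,0],0],
    [[-0.0007,0,0.011],[0,0,0],0],
  ],
)

```text
clock: 12.9
tool_pos: [0.6187, 0.0153, 0.1195]
eef_rot: [-0.0, 0.739, 0.674, -0.0]
wrist_force: [-0.5, -1.1, 0.9]
width: 0.0004
finger_force: 0.7
```

Request:
step_arm(
  plan=[
    [[0,0,0.008],[0,0,0],0],
    [[0,0,0.004],[0,0,0],0],
    [[0,0,0.002],[0,0,0],0],
  ],
)

```text
clock: 13.28
tool_pos: [0.6185, 0.0153, 0.1085]
eef_rot: [-0.0, 0.739, 0.674, -0.0]
wrist_force: [-11.6, -1.7, 32.8]
width: 0.0002
finger_force: 16.5
```

Contact is firm at z = 0.1085, which is where a shut lid's outer face should be. I'll retreat and check.

Request:
step_arm(
  plan=[
    [[0,0,-0.02],[0,0,0],0],
    [[0,0,-0.03],[0,0,0],0],
    [[0,0,-0.03],[0,0,0],0],
    [[0,0,-0.03],[0,0,0],0],
    [[0,0,-0.03],[0,0,0],0],
    [[0,-0.03,0],[0,0,0],0],
    [[0,-0.03,0],[0,0,0],0],
    [[0,0,0],[0,0,0],0],
  ],
)

```text
clock: 14.28
tool_pos: [0.5576, 0.0211, 0.2467]
eef_rot: [-0.0, 0.739, 0.674, -0.0]
wrist_force: [1.1, -0.6, 0.0]
width: 0.0004
finger_force: 0.0
```

Run:
```python
from h import *
a=grab_frame("scene")["frame"][60:290,250:520,::-1];b=grab_frame("side")["frame"][60:290,130:360,::-1]
cv2.imwrite("pics/d.png",cv2.resize(np.hstack([a,b]),None,fx=1.6,fy=1.6))
```

```text
(no output)
```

View pics/d.png

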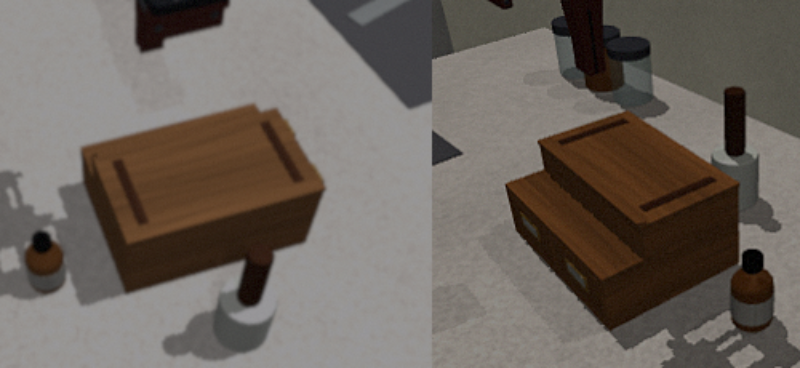

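The lid lies level and shut, both drawers are flush, and the bottle and maul are in place. I'm handing in.

```bash
python3 -c "
from workcell import r
print(r.job_done())"
```

```text
the job is handed in; nothing more can be done
None
```

The job is handed in: both drawers were pushed to their stops and the lid swung down shut by its outer face. The last pictures showed the bottle and maul undisturbed; the tin and folder are now under the lid, and the judge gave no verdict.

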